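Slide the inspection camera to the red stop

TASK

Bring the inspection camera over the tray marked by the red stop: with the fingertips press down the blue pad in the middle of the camera's carriage to free its brake, and keeping it pressed push the carriage along the rail until it stands right against the red stop; then let the pad spring up again. Never let the pad come up on the way, so that the carriage is not dragged against its brake; do not touch the camera itself, and neither pick up nor shift anything else on the bench.

Things in the scene. Friction and masses are not known exactly. Their poses are not given: they have to be found in the camera images.
- pad_top (a point): centre of the top face of the blue ribbed release pad in the middle of the dark carriage, 54 mm above the bench when up. The pad is 42 mm across the rail and 60 mm along it, and lies in a 64 mm long trough between two dark shoulders of the carriage that stand 11 mm above it, open to both sides. Its y axis runs along the rail, x across the rail (towards the camera), z up
- release_pad (a joint): how far the pad is pressed down, m: about 0 when up, 0.006 at the bottom. A spring pushes it up: about 5 N starts it, 7 N takes it to the bottom. While it is up, a brake shoe holds the carriage on the rail (about 6 N); more than 1 mm down the brake is off. It springs up by itself
- carriage (a joint): position of the carriage along the rail, m, growing along the y axis of pad_top; 0 in the middle of the rail. With the brake off it slides with about 1 N and stays where it is left. It is captive on the rail and cannot be lifted off. The pad, shoulders and camera travel with it
- carriage_mid (a point): middle of the carriage, on the rail's axis, 42 mm above the bench. The carriage is 92 mm long along the rail, 56 mm wide, its shoulders 65 mm high (14 mm thick each, at both ends of the pad)
- red_stop_mid (a point): middle of the red stop block, clamped on the rail's axis at one end or the other of the rail, 42 mm above the bench; 24 mm long along the rail, 48 mm across it, top 54.5 mm above the bench. It does not give. The carriage touches it when carriage_mid is 58 mm from this point
- black_stop_mid (a point): middle of the black stop block of the same size, clamped at the other end of the rail
- inspection_camera: white camera, 40 x 38 x 44 mm with a lens below, carried beside the carriage on a bracket: it spans 70 to 110 mm from the rail's axis along x of pad_top and its top is 94 mm above the bench (origin at bench height under its middle, 90 mm from the rail's axis). Not to be touched
- tray_a: loose white tray with a relay board, 50 x 50 x 22 mm, origin under its centre, on the bench behind one end of the rail, under the camera's path; leave alone
- tray_b: the same, behind the other end of the rail; leave alone
- stubby_driver: loose stubby screwdriver with red handle, 74 x 20 x 20 mm, lying on the bench on the robot's side of the rail; leave alone
- solder_reel: loose reel of solder with blue flanges, 52 mm across, 34 mm high, standing on the bench; leave alone
- tape_a: loose roll of yellow tape, 86 x 81 x 30 mm, lying on the bench; leave alone

How it is judged (in metres and radians):
On the way, in this order (a step that is already met when the one before it is completed fails the run):
1. the blue pad is pressed down while the carriage still stands where it was (value of joint release_pad above 0.0015 m and distance of carriage_mid from where it was at the start of the episode below 0.01 m), for 0.1 s.
2. with the pad held down the carriage stands against the red stop (value of joint release_pad above 0.001 m and horizontal distance between carriage_mid and red_stop_mid below 0.061 m), for 0.1 s.
At the end, for the whole second after the job is handed in: The carriage rests within 3 mm of the red stop and its pad has sprung up (less than 0.8 mm down); it does not move (horizontal distance between carriage_mid and red_stop_mid below 0.061 m and value of joint release_pad below 0.0008 m and linear speed of inspection_camera below 0.005 m/s); the robot touches nothing.
It fails at once if the carriage is under way (over 10 mm from its start and over 20 mm short of the red stop) with the pad up (less than 0.5 mm down) (value of joint release_pad below 0.0005 m and distance of carriage_mid from where it was at the start of the episode above 0.01 m and horizontal distance between carriage_mid and red_stop_mid above 0.078 m).
It fails at once if the camera is touched (contact force between any of the fingers, the arm and inspection_camera above 0.5 N).
It fails at once if a tray, the screwdriver, the reel or the tape is lifted or shifted by more than 15 mm (distance of any of tray_a, tray_b, stubby_driver, solder_reel, tape_a from where it was at the start of the episode above 0.015 m).
It also fails if it takes over 35 s, if anything falls off the work surface, if the arm or the gripper's body presses on something with over 40 N, if the wrist force passes 120 N, or if a joint passes its speed limit or range.

ROBOT

A 6-joint arm with a two-finger parallel gripper is mounted at the origin on a cart in front of the work surface, level with it; the furniture and walls round the work are solid. World frame = base frame: x ahead of the robot, y to its left, z up, the work surface at z = 0. Lengths are in m, angles in degrees, forces in N, time in s.
With the tool pointing down it reaches from about 0.375 to 0.975 m from the base axis. Payload 3.8 kg.
Tool frame: the origin (TCP) lies between the finger pads; the fingertips stand 22 mm ahead of it and the grasp point (between the pads) lies 3 mm ahead of it (bot.tip_extent is the distance from the TCP to the fingertips, in m); z points along the fingers, y is the line along which they close (so a half turn about z gives the same grasp; the last joint's range is limited). The gripper opens to 85 mm and grips with 20 to 120 N. Pads are 22 mm wide; open, the fingers measure 114 mm over their backs; the gripper's body (76 mm by 85 mm) begins 54 mm behind the grasp point. The pads swing forward as they close: fully open they stand 13 mm farther back than shut.
Start: joints at [68.531, 15.12, 91.902, -0, 72.978, -2.114], TCP at [0.224, 0.637, 0.253] pointing down, gripper open.
Joint ranges: [-150.88, 150.88], [-54.13, 125.18], [17.81, 147.31], [-75.09, 255.09], [0, 152.58], [-146.25, 146.25]. Speed limits (degrees/s): [147.25, 147.25, 180, 180, 180, 180].

INTERFACE

Orientations are given as a 3x3 rotation matrix whose columns are the frame's x, y, z axes.
In Python, from station import get_state, camera, workorder, bot gives the robot as it stands. The module is installed in compiled form; this text tells all that it offers.
- The arm moves only by the tool play_rows, never from a script. Its argument "targets" is a list of rows, each a list of 3 entries, a list of its own where there are three numbers: the shift along the tool's x, y, z in cm, then the turn, a rotation vector about the tool's x, y, z in rad, then the closure in counts, from 0 (fully open) to 255 (shut). In form: [[[tx, ty, tz], [ax, ay, az], gripper], ...]. A call has 1 to 12 rows; each row is the pose to reach, as a shift and turn from the pose commanded when the call began, along the tool's axes at that moment; what a row does not reach only later rows make up. A row lasts 1/8 s, in which the tool goes at most 62.5 mm and 10.7 degrees, less where a joint would pass 70% of its speed; a pose out of reach is approached as far as the arm can. A call with a gripper value outside its range is refused whole. The fingers move at their own pace and stop on an object; "grip_force" is the grip in N (left out, the last holds). Time passes only in rows, so rows that repeat a pose let the fingers close. It gives the time, the measured TCP pose, the force, the opening and the grip force at its end, in the units of the state.
- get_state(): the state, without advancing time (a new reading comes with each control period).
- camera(name): name is "scene" or "side" or "wrist"; returns a dict with "img" (400x640x3 uint8, red, green, blue), "z_map" (400x640 float32, m along the optical axis (not along the pixel's ray), 0 where there is no reading), "fx", "fy", "cx", "cy" (pixels), "extrinsics" (4x4, takes a point from camera to world coordinates); the wrist camera has in their place "mount" (4x4, takes a point from camera to tool coordinates, whose origin is the TCP and whose axes are the flange's). Camera axes: x right, y down, z forward; pixel columns grow to the right and rows downward; lengths in m; the calibration is good to about 2 mm. A picture is of the moment at which its call begins: read the wrist's pose just before it.
- workorder.hand_in(): hands the job in; it is judged then, once.
The state is a dict: "time_s": time; "joint_pos": joint angles; "qd": joint speeds; "joint_torque": joint torques, N m; "position": TCP position; "eef_rot": TCP orientation; "wrist_force": force on the tool from outside, world axes, zero at the start; "moment": the same for the moment, N m; "width": opening from 0.0 (shut) to 1.0 (fully open); "grip_force": force on a finger pad.
Only numpy, scipy, OpenCV 4.12 (cv2) and the standard library are available. Lean on these libraries where they do the work, as an engineer would, in place of code of your own. Each camera call takes 0.05 s, during which the arm holds its last target. There are 200 camera calls.

## Working session

There is one attempt and no reset: what is moved stays moved. The work goes in short steps, Python scripts to look and compute and a tool call to move; the robot and the scene stay as the last step left them, time stands still between calls to the robot, and variables do not carry over. Pictures are saved under pics/ and viewed, at most 10 in all, crops included, and the job is handed in when it is done.

Besides the shell and the picture viewer there is one more tool, called after "Call:" by a JSON object that holds its "method" and its "body", one argument or row to a line. play_rows: Moves the arm, as the interface text tells. Its arguments: {"type":"object","properties":{"targets":{"type":"array","items":{"type":"array"}},"grip_force":{"type":"number"}},"required":["targets"]}

```bash
mkdir -p pics; python3 - <<'E'
from station import get_state,camera
import cv2,pickle,numpy as np
s=get_state();print(s)
d={n:camera(n) for n in("scene","side")}
pickle.dump(d,open('v.pkl','wb'))
for n in d:
    cv2.imwrite(f'pics/{n}0.png',d[n]['img'][:,:,::-1]);print(n,d[n]['fx'],d[n]['extrinsics'].round(3))
E
```

```text
{'time_s': 0.0, 'joint_pos': array([ 6.85327626e+01,  1.51709136e+01,  9.19818666e+01, -8.29494178e-05,
        7.29770687e+01, -2.11305971e+00]), 'qd': array([ 0.02475419, -0.08216993,  0.01106093, -0.00171755,  0.04560475,
       -0.0898635 ]), 'joint_torque': array([-4.17261137e-03, -5.15127218e+01, -3.67300200e+01, -4.85661876e-04,
        1.32826509e-02,  3.29049624e-05]), 'position': array([0.22343809, 0.63622049, 0.25193555]), 'eef_rot': array([[-9.43488109e-01,  3.31405344e-01, -8.28103397e-04],
       [ 3.31406369e-01,  9.43485754e-01, -2.10957591e-03],
       [ 8.21790282e-05, -2.26479852e-03, -9.99997432e-01]]), 'wrist_force': array([-1.53407116,  0.16431313,  0.22462896]), 'moment': array([-0.03722319, -0.06559926,  0.00557936]), 'grip_force': 0.0, 'width': 1.0010008218647588}
scene 435.35762691109176 [[ 0.611 -0.33   0.72  -0.258]
 [-0.791 -0.247  0.559 -0.861]
 [-0.007 -0.911 -0.412  0.525]
 [ 0.     0.     0.     1.   ]]
side 517.1360157852934 [[ 1.    -0.004 -0.023  0.56 ]
 [ 0.019 -0.375  0.927 -1.252]
 [-0.013 -0.927 -0.374  0.481]
 [ 0.     0.     0.     1.   ]]
```

View pics/scene0.png

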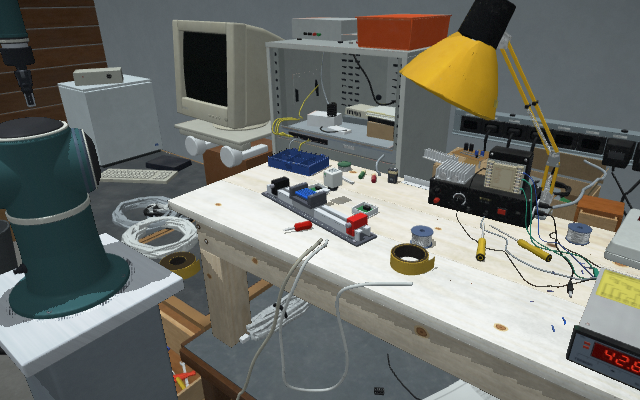

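View pics/side0.png

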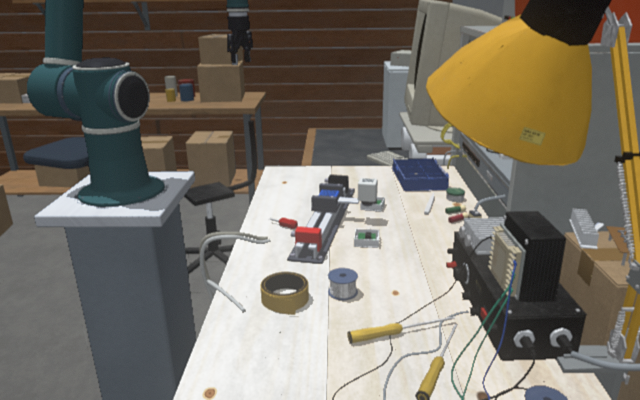

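The red stop is at scene (356,222) / side (308,237). The carriage with its blue pad is at scene (304,193) / side (328,194), near the black stop. The screwdriver is at (298,228) in scene, and the camera is on the far (+x) side of the rail.

```bash
cat > h.py <<'E'
import numpy as np,cv2
def pts(d,T,roi,kind):
    x0,y0,x1,y1=roi; hsv=cv2.cvtColor(d['img'],cv2.COLOR_RGB2HSV)
    h,s,v=[hsv[...,i].astype(int) for i in range(3)]
    m={'red':((h<8)|(h>172))&(s>150)&(v>90),'blue':(h>100)&(h<125)&(s>140)&(v>60)}[kind]
    k=np.zeros_like(m);k[y0:y1,x0:x1]=m[y0:y1,x0:x1]
    r,c=np.nonzero(k&(d['z_map']>0));z=d['z_map'][r,c]
    p=np.c_[(c-d['cx'])/d['fx']*z,(r-d['cy'])/d['fy']*z,z]
    return p@T[:3,:3].T+T[:3,3],np.c_[c,r]
def rep(n,P,zt):
    t=P[abs(P[:,2]-zt)<.006]
    print(n,len(P),'z',np.percentile(P[:,2],[5,50,95]).round(3),'top',len(t))
    if len(t)>3:
        (c,sz,a)=cv2.minAreaRect(t[:,:2].astype(np.float32));print('  c',np.round(c,4),'size',np.round(sz,4),a,'mean',t.mean(0).round(4))
E
python3 - <<'E'
from h import *;import pickle
d=pickle.load(open('v.pkl','rb'))
R={'scene':((340,205,372,240),(288,180,320,205)),'side':((292,222,325,255),(314,180,345,205))}
for n in R:
    for roi,k,zt in zip(R[n],('red','blue'),(.0545,.054)):
        P,_=pts(d[n],d[n]['extrinsics'],roi,k);rep(n+k,P,zt)
s=d['side'];im=cv2.resize(s['img'][160:270,240:400],None,fx=5,fy=5)
cv2.imwrite('pics/sc.png',im[:,:,::-1])
E
```

```text
scenered 264 z [0.021 0.047 0.055] top 127
  c [ 0.5034 -0.3526] size [0.0248 0.049 ] 73.8746337890625 mean [ 0.5008 -0.3548  0.0536]
sceneblue 135 z [0.05  0.055 0.057] top 128
  c [ 0.5375 -0.1691] size [0.0734 0.0428] 71.88066101074219 mean [ 0.5364 -0.1625  0.0543]
sidered 109 z [0.052 0.055 0.056] top 105
  c [ 0.5082 -0.3554] size [0.0201 0.0449] 85.15164184570312 mean [ 0.5092 -0.3555  0.0545]
sideblue 74 z [0.053 0.055 0.056] top 74
  c [ 0.5462 -0.158 ] size [0.0293 0.041 ] 78.34490203857422 mean [ 0.5471 -0.1583  0.0545]
```

View pics/sc.png

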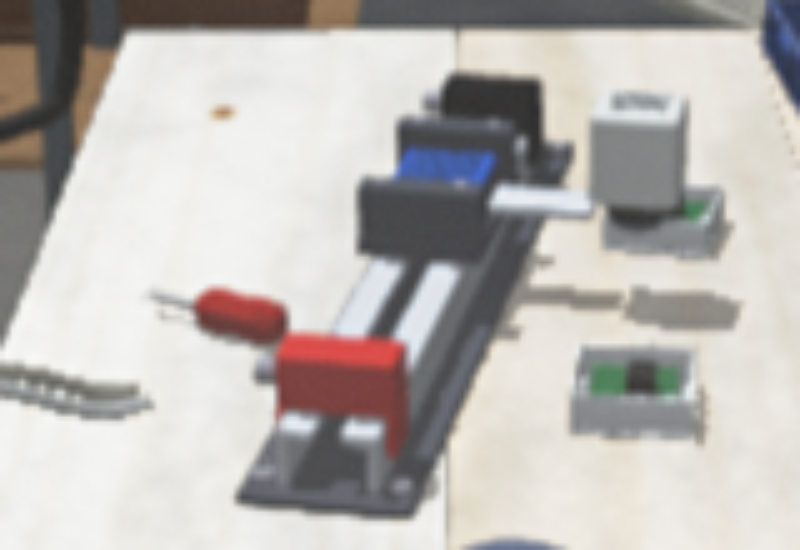

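Call:
{"method": "play_rows", "body": {
  "targets": [
    [[-28,-34,0],[0,0,0],255],
    [[-28,-34,0],[0,0,0],255],
    [[-28,-34,0],[0,0,0],255],
    [[-28,-34,0],[0,0,0],255],
    [[-28,-34,0],[0,0,0],255],
    [[-28,-34,0],[0,0,0],255],
    [[-28,-34,0],[0,0,0],255],
    [[-28,-34,0],[0,0,0],255],
    [[-28,-34,0],[0,0,0],255],
    [[-28,-34,0],[0,0,0],255]
  ],
  "grip_force": 40
}}

```text
time_s: 1.35
position: [0.3747, 0.2244, 0.2531]
eef_rot: [[-0.944, 0.33, -0.001], [0.33, 0.944, 0.0], [0.001, 0.0, -1.0]]
wrist_force: [-1.1, -1.4, 0.6]
width: -0.003
grip_force: 0.0
```

Call:
{"method": "play_rows", "body": {
  "targets": [
    [[-28.5,-35,0],[0,0,0],255],
    [[-28.5,-35,0],[0,0,0],255],
    [[-28.5,-35,0],[0,0,0],255],
    [[-28.5,-35,0],[0,0,0],255],
    [[-28.5,-35,0],[0,0,0],255],
    [[-28.5,-35,0],[0,0,0],255],
    [[-28.5,-35,0],[0,0,0],255],
    [[-28.5,-35,0],[0,0,0],255],
    [[-28.5,-35,0],[0,0,0],255],
    [[-28.5,-35,0],[0,0,0],255],
    [[-28.5,-35,0],[0,0,0],255]
  ]
}}

```text
time_s: 2.72
position: [0.528, -0.1996, 0.2534]
eef_rot: [[-0.944, 0.329, 0.0], [0.329, 0.944, 0.0], [0.0, 0.0, -1.0]]
wrist_force: [-0.5, 1.3, 0.6]
width: 0.002
grip_force: 0.0
```

```bash
python3 - <<'E'
from station import get_state,camera
import cv2,pickle,numpy as np
s=get_state();d=camera("wrist")
T=np.eye(4);T[:3,:3]=s['eef_rot'];T[:3,3]=s['position'];d['T']=T@d['mount']
pickle.dump(d,open('w.pkl','wb'));cv2.imwrite('pics/w1.png',d['img'][:,:,::-1])
print(s['position'],s['joint_pos'],d['mount'].round(3))
E
```

```text
[ 0.52795314 -0.19957553  0.2534171 ] [-2.32453551e+01  3.17797931e+00  1.05633083e+02  1.71530252e-02
  7.11939242e+01 -9.40271016e+01] [[-0.001 -0.951 -0.31   0.079]
 [ 1.    -0.001 -0.001  0.001]
 [ 0.    -0.31   0.951 -0.119]
 [ 0.     0.     0.     1.   ]]
```

View pics/w1.png

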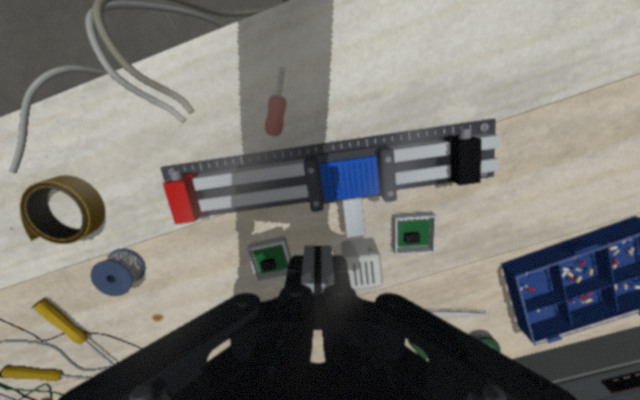

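The wrist view shows the red stop at (181,199), the pad at (350,178), the black stop at (466,160) and the white camera at (363,265). Next I measure these.

```bash
python3 - <<'E'
from h import *;import pickle
d=pickle.load(open('w.pkl','rb'))
T=d['T']
c={}
for k,roi,zt in(('red',(155,165,205,230),.0545),('blue',(312,145,390,210),.054)):
    P,px=pts(d,T,roi,k);rep(k,P,zt)
    # ray cast onto plane as check
    r=np.c_[(px[:,0]-d['cx'])/d['fx'],(px[:,1]-d['cy'])/d['fy'],np.ones(len(px))]@T[:3,:3].T
    Q=T[:3,3]+r*((zt-T[2,3])/r[:,2])[:,None]
    b=cv2.minAreaRect(Q[:,:2].astype(np.float32));print('  plane',b); c[k]=np.array(b[0])
v=c['blue']-c['red'];print(np.degrees(np.arctan2(v[1],v[0])),np.hypot(*v))
E
```

```text
red 863 z [0.052 0.053 0.054] top 846
  c [ 0.5046 -0.3488] size [0.0231 0.0464] 78.78982543945312 mean [ 0.5038 -0.3487  0.0532]
  plane ((0.5011007785797119, -0.34721454977989197), (0.02985488623380661, 0.055263977497816086), 64.95032501220703)
blue 2158 z [0.051 0.053 0.054] top 2130
  c [ 0.5413 -0.1666] size [0.0599 0.0422] 78.82540893554688 mean [ 0.5402 -0.1668  0.0528]
  plane ((0.5406731367111206, -0.16693054139614105), (0.06012770161032677, 0.04230329394340515), 78.92366027832031)
77.61990413511217 0.18457598762296476
```

Call:
{"method": "play_rows", "body": {
  "targets": [
    [[-0.3,2.8,0],[0,0,-0.14],255],
    [[-0.3,2.8,0],[0,0,-0.14],255],
    [[-0.3,2.8,6],[0,0,-0.14],255],
    [[-0.3,2.8,11],[0,0,-0.14],255],
    [[-0.3,2.8,15],[0,0,-0.14],255],
    [[-0.3,2.8,15.5],[0,0,-0.14],255],
    [[-0.3,2.8,15.5],[0,0,-0.14],255],
    [[-0.3,2.8,15.5],[0,0,-0.14],255]
  ]
}}

```text
time_s: 3.78
position: [0.542, -0.1767, 0.1009]
eef_rot: [[-0.98, 0.197, 0.004], [0.197, 0.98, -0.002], [-0.004, -0.001, -1.0]]
wrist_force: [0.3, 0.1, 0.5]
width: 0.001
grip_force: 0.0
```

```bash
python3 - <<'E'
from station import get_state,camera,bot
import cv2
s=get_state();d=camera("wrist")
cv2.imwrite('pics/w2.png',d['img'][:,:,::-1])
print(s['position'],s['eef_rot'],s['wrist_force'],bot.tip_extent)
E
```

```text
[ 0.54201116 -0.17672325  0.1008649 ] [[-9.80436163e-01  1.96795207e-01  4.07147714e-03]
 [ 1.96790240e-01  9.80444324e-01 -1.59034405e-03]
 [-4.30482873e-03 -7.58003850e-04 -9.99990447e-01]] [0.26639214 0.11190449 0.52238845] 0.022
```

View pics/w2.png

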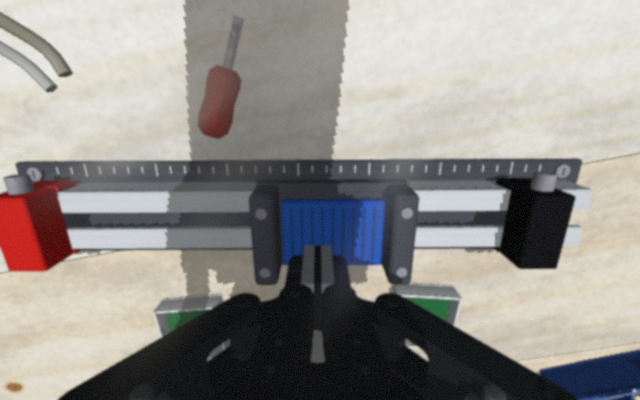

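The tool is square to the rail. The fingertips (cols 300–333) are inside the trough (cols 280–385), nearer the red-side shoulder. Next I go down until I feel contact.

Call:
{"method": "play_rows", "body": {
  "targets": [
    [[0.2,0,1.2],[0,0,0],255],
    [[0.2,0,2.0],[0,0,0],255],
    [[0.2,0,2.3],[0,0,0],255],
    [[0.2,0,2.5],[0,0,0],255],
    [[0.2,0,2.5],[0,0,0],255],
    [[0.2,0,2.5],[0,0,0],255]
  ]
}}

```text
time_s: 4.58
position: [0.5377, -0.1754, 0.0735]
eef_rot: [[-0.981, 0.196, -0.002], [0.196, 0.981, 0.0], [0.002, 0.0, -1.0]]
wrist_force: [-3.9, 1.1, 5.5]
width: 0.001
grip_force: 2.7
```

Call:
{"method": "play_rows", "body": {
  "targets": [
    [[0,0,0.1],[0,0,0],255],
    [[0,0,0.2],[0,0,0],255],
    [[0,0,0.2],[0,0,0],255],
    [[0,0,0.2],[0,0,0],255]
  ]
}}

```text
time_s: 5.08
position: [0.5377, -0.1754, 0.0716]
eef_rot: [[-0.981, 0.196, -0.002], [0.196, 0.981, 0.0], [0.002, 0.0, -1.0]]
wrist_force: [-2.6, 0.5, 5.9]
width: 0.001
grip_force: 3.0
```

Call:
{"method": "play_rows", "body": {
  "targets": [
    [[0,-0.3,0],[0,0,0],255],
    [[0,-0.8,0],[0,0,0],255],
    [[0,-1.5,0],[0,0,0],255],
    [[0,-2.2,0],[0,0,0],255],
    [[0,-3,0],[0,0,0],255],
    [[0,-3.8,0],[0,0,0],255],
    [[0,-4.5,0],[0,0,0],255],
    [[0,-5,0],[0,0,0],255],
    [[0,-5,0],[0,0,0],255]
  ]
}}

```text
time_s: 6.2
position: [0.528, -0.2251, 0.0718]
eef_rot: [[-0.98, 0.197, -0.001], [0.197, 0.98, -0.0], [0.001, -0.0, -1.0]]
wrist_force: [-2.5, 0.4, 5.8]
width: -0.001
grip_force: 3.0
```

Call:
{"method": "play_rows", "body": {
  "targets": [
    [[0,-0.5,0],[0,0,0],255],
    [[0,-1.2,0],[0,0,0],255],
    [[0,-2,0],[0,0,0],255],
    [[0,-2.8,0],[0,0,0],255],
    [[0,-3.6,0],[0,0,0],255],
    [[0,-4.4,0],[0,0,0],255],
    [[0,-5.2,0],[0,0,0],255],
    [[0,-6,0],[0,0,0],255],
    [[0,-6.6,0],[0,0,0],255],
    [[0,-7,0],[0,0,0],255],
    [[0,-7,0],[0,0,0],255]
  ]
}}

```text
time_s: 7.58
position: [0.5145, -0.2939, 0.072]
eef_rot: [[-0.98, 0.197, -0.0], [0.197, 0.98, -0.001], [0.0, -0.001, -1.0]]
wrist_force: [-2.2, 0.2, 5.5]
width: -0.001
grip_force: 3.0
```

```bash
python3 - <<'E'
from station import get_state,camera
import cv2
s=get_state();d=camera("wrist")
cv2.imwrite('pics/w3.png',d['img'][:,:,::-1])
print(s['position'],s['wrist_force'])
E
```

```text
[ 0.51451573 -0.29388913  0.07197784] [-2.18362106  0.15822639  5.54146837]
```

View pics/w3.png

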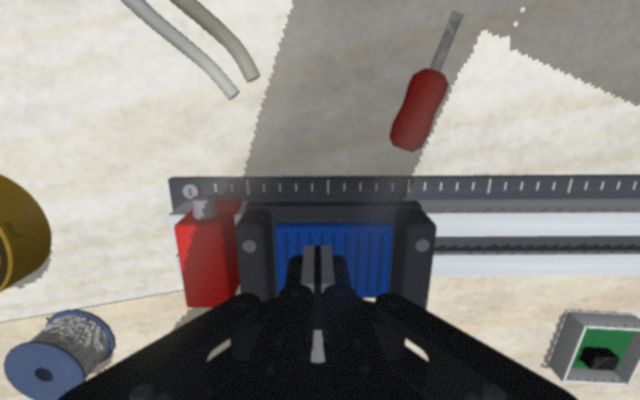

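The carriage shoulder (col 240) is now just short of the red stop (its edge at col 235). I'll push it home gently.

Call:
{"method": "play_rows", "body": {
  "targets": [
    [[0,-0.3,0],[0,0,0],255],
    [[0,-0.6,0],[0,0,0],255],
    [[0,-0.9,0],[0,0,0],255],
    [[0,-1.2,0],[0,0,0],255],
    [[0,-1.2,0],[0,0,0],255]
  ]
}}

```text
time_s: 8.25
position: [0.5129, -0.3048, 0.0721]
eef_rot: [[-0.98, 0.197, 0.001], [0.197, 0.98, 0.001], [-0.001, 0.001, -1.0]]
wrist_force: [0.0, 2.8, 6.2]
width: 0.002
grip_force: 2.9
```

Call:
{"method": "play_rows", "body": {
  "targets": [
    [[0,-0.2,0],[0,0,0],255],
    [[0,-0.4,0],[0,0,0],255],
    [[0,-0.4,0],[0,0,0],255],
    [[0,-0.4,0],[0,0,0],255]
  ]
}}

```text
time_s: 8.75
position: [0.5125, -0.3086, 0.0722]
eef_rot: [[-0.98, 0.197, 0.002], [0.197, 0.98, 0.0], [-0.002, 0.001, -1.0]]
wrist_force: [-0.2, 2.7, 5.4]
width: 0.004
grip_force: 2.9
```

```bash
python3 - <<'E'
from station import get_state,camera
from h import *
s=get_state();d=camera("wrist")
cv2.imwrite('pics/w4.png',d['img'][:,:,::-1])
print(s['position'],s['wrist_force'])
E
```

```text
[ 0.51253294 -0.30856917  0.07223066] [-0.2063987   2.66622676  5.35439776]
```

View pics/w4.png

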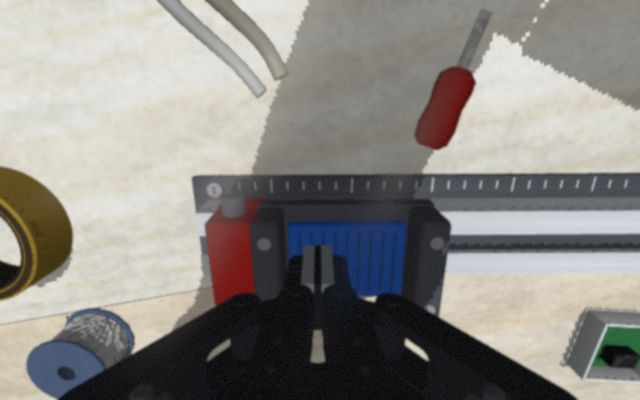

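The carriage now touches the red stop with no gap (cols 250–285). The tip is slipping at a steady 2.7 N, so it is seated. I'll lift straight up.

Call:
{"method": "play_rows", "body": {
  "targets": [
    [[0,0,-0.3],[0,0,0],255],
    [[0,0,-0.8],[0,0,0],255],
    [[0,0,-2],[0,0,0],255],
    [[0,0,-5],[0,0,0],255],
    [[0,0,-9],[0,0,0],255],
    [[0,0,-12],[0,0,0],255],
    [[0,0,-12],[0,0,0],255],
    [[0,0,-12],[0,0,0],255]
  ]
}}

```text
time_s: 9.8
position: [0.511, -0.3087, 0.1906]
eef_rot: [[-0.98, 0.197, -0.001], [0.197, 0.98, 0.0], [0.001, 0.0, -1.0]]
wrist_force: [0.2, 0.8, -0.5]
width: 0.002
grip_force: 0.0
```

```bash
python3 - <<'E'
from station import get_state,camera
from h import *
s=get_state();d=camera("wrist")
T=np.eye(4);T[:3,:3]=s['eef_rot'];T[:3,3]=s['position'];T=T@d['mount']
c=[]
for k,zt in(('red',.0545),('blue',.054)):
    P,px=pts(d,T,(150,130,440,235),k)
    P=P[(abs(P[:,2]-zt)<.006)&(abs(P[:,0]-.51)<.05)];rep(k,P,zt)
cv2.imwrite('pics/w5.png',d['img'][:,:,::-1]);print(s['position'],s['wrist_force'],s['time_s'])
E
```

```text
red 922 z [0.052 0.053 0.054] top 922
  c [ 0.5058 -0.35  ] size [0.0206 0.0468] 75.36444854736328 mean [ 0.5085 -0.3496  0.0532]
blue 2966 z [0.051 0.053 0.054] top 2966
  c [ 0.5167 -0.2935] size [0.0594 0.0425] 78.57954406738281 mean [ 0.5144 -0.2946  0.0528]
[ 0.51097944 -0.30872286  0.19062854] [ 0.17975036  0.78538337 -0.52484357] 9.8
```

View pics/w5.png

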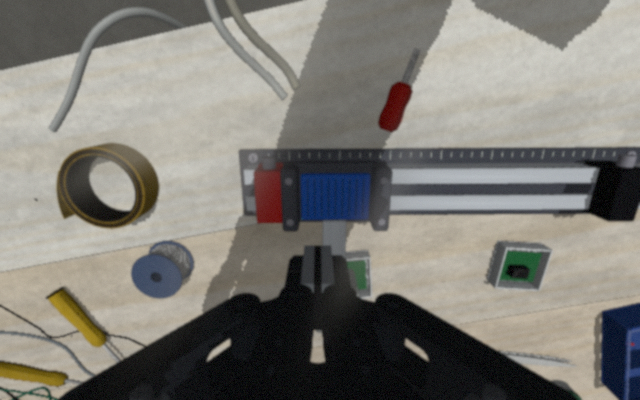

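The carriage sits against the stop: the measured distance is 57.5 mm. The pad is back at its starting height and the arm is clear.

```bash
python3 -c "
from station import workorder
print(workorder.hand_in())"
```

```text
the job is handed in; nothing more can be done
None
```

The carriage stands against the red stop (57.5 mm measured, 58 mm at contact), its pad has sprung up, the arm is clear, and the job is handed in at about 10 s; no verdict was returned.

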